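# Isolate the exposure unit and hold its lid open

### The job

Turn the red handle of the isolator fully to off, then, with the release lever still untouched, tug the lid of the UV exposure unit up by its bar until it either stops or comes free, to learn whether it is caught. If it is caught, swing the release lever over towards the robot to free it; then raise the lid at least 45 degrees and finish still holding it up there, for it falls shut by itself. Do not shove the other things on the table about.

Things in the scene. Friction and masses are not known exactly. Their poses are not given: they have to be found in the camera images.
- exposure_unit: fixed grey box, 240 (its x) x 300 (its y) x 100 mm high, with a white lid 18 mm thick on top, hinged along its far (+x) upper edge. Origin: centre of the underside; x points away from the robot side to the hinge side, y along the hinge, z up. A black catch housing 46 x 60 mm stands on its front (-x) face at y = -90 mm, its top level with the box's rim (100 mm)
- lid (a joint): lid angle, rad: 0 shut, grows as the front edge rises, stop at 1.25. It falls shut when let go; 2 to 5 N at the bar carry it. Caught, it lifts only about 9 mm at the bar (0.04 rad) and stops hard; otherwise it rises freely. Whether it is caught cannot be seen and differs from run to run
- lid_handle (a point): middle of the lid's round dark steel bar handle: 12 mm thick, 110 mm long, along the unit's y, its centre line 35 mm above the lid's top, on two end legs. Lid shut: at (-95, 30, 153) mm in the unit's frame, so 215 mm in front of and 53 mm above the hinge line, about which it turns. The bar can turn between the pads of a gripper kept pointing down
- lid_hinge (a point): middle of the hinge line, at (120, 0, 100) mm in the unit's frame; the line runs along the unit's y
- release_lever (a joint): angle of the release lever, rad: 0 at home (pointing to the unit's -y), grows clockwise seen from above as it swings towards the robot (the unit's -x), stop at 1.3; from 1.1 on the catch is free. It stays where it is left; about 1.5 N at the post turns it
- lever_post (a point): top centre of the upright blue round post at the end of the release lever: post 14 mm across, its shaft standing 42 mm above the 8 mm thick steel arm, 55 mm from the pivot; at home the top is at (-140, -145, 151) mm in the unit's frame
- lever_pivot (a point): on the lever's vertical pivot axis, level with the top of the post; at (-140, -90, 151) mm in the unit's frame
- isolator_base: fixed grey isolator box 100 x 100 x 50 mm with a yellow top plate; it stands on the left or on the right of the table. Origin: centre of the underside, z up. A red dot at its -x edge marks on, a green dot at its +y edge marks off
- isolator (a joint): angle of the red isolator handle, rad: about 0 on (handle bar along the box's x), grows clockwise seen from above, stop at 1.5 = fully off (bar along the box's y). Stays where it is left; friction about 0.06 N m
- isolator_grip (a point): on the vertical axis of the red handle, 82 mm above the table, at the height to grip: the handle is a bar 50 mm long, 14 mm wide and 34 mm high (58 to 92 mm above the table) on a disc 52 mm across. A white mark on its top points to the dot that is set
- jar: loose bystander, green glass jar with white cap, 72 mm across, 100 mm high; origin under its centre
- spray_bottle: loose bystander, red bottle with white cap, 68 mm across, 190 mm high; origin under its centre
- tape: loose bystander, roll of paper tape 100 mm across, 25 mm high, lying flat; origin under its centre
- wood_block: loose bystander, light wood block 70 x 160 x 45 mm; origin under its centre
- brush: loose bystander, paint brush lying flat; origin under its middle
- paint_can: loose bystander, steel can with paper label, 100 mm across, 110 mm high; origin under its centre
- cup: loose bystander, blue ceramic cup 76 mm across, 85 mm high; origin under its centre
Not all that is in view belongs to the job. What is shaped like the isolator_base but pink or turquoise is not meant.

How it is judged:
By the outcome, as a careful person would: the job done as asked, in the order asked, and still so for the second after the job is handed in, while the arm keeps its last pose, push and grip.
It also fails if it takes over 72 s, if anything falls off the work surface, if the arm or the gripper's body presses on something with over 40 N, if the wrist force passes 120 N, or if a joint passes its speed limit or range.

### The arm

A 6-joint arm with a two-finger parallel gripper is mounted at the origin on the work surface. World frame = base frame: x ahead of the robot, y to its left, z up, the work surface at z = 0. Lengths are in m, angles in degrees, forces in N, time in s.
With the tool pointing down it reaches from about 0.325 to 0.85 m from the base axis. Payload 15.5 kg.
Tool frame: the origin (TCP) lies at the very end of the fingers, on their centre line; the grasp point (between the pads) lies 19 mm behind it; z points along the fingers, y is the direction in which the jaws open and shut (so a half turn about z gives the same grasp; the last joint's range is limited). The gripper opens to 91 mm and grips with 3 to 60 N. Pads are 32 mm wide; open, the fingers measure 118 mm over their backs; the gripper's body (76 mm by 178 mm) begins 60 mm behind the grasp point.
Start: joints at [-70.044, 28.281, 77.091, -0, 74.628, -5.472], TCP at [0.268, -0.564, 0.214] pointing down, gripper open.
Joint ranges: [-166.48, 166.48], [-47.26, 123.95], [12.59, 153.08], [-70.14, 250.14], [6.76, 159.57], [-176.63, 176.63]. Speed limits (degrees/s): [108.29, 108.29, 147.25, 172.46, 172.46, 172.46].

### API

Orientations are given as [roll, pitch, yaw] about the fixed x, y, z axes, in that order (R = Rz(yaw) Ry(pitch) Rx(roll)).
In Python, from station import sensors, capture, camera_model, hand_in gives the robot as it stands.
- The arm moves only by the tool send_rows, never from a script. Its argument "increments" is a list that holds one entry, the list of rows, each a list of 7 numbers: the shift along the world's x, y, z in m, then the turn, a rotation vector about the world's x, y, z in degrees, then the closure in counts, from 0 (fully open) to 255 (shut). A call has 1 to 20 rows; each row shifts and turns the pose as measured when the row begins; what a row does not reach is not made up. A row lasts 1/10 s, in which the tool goes at most 50 mm and 8.59 degrees, less where a joint would pass 70% of its speed; a pose out of reach is approached as far as the arm can. A call with a gripper value outside its range is refused whole. The fingers move at their own pace and stop on an object; "grip_force" is the grip in N (left out, the last holds). Time passes only in rows, so rows that do not move let the fingers close. It gives the time, the measured TCP pose, the force and the opening at its end, in the units of the state.
- sensors.sense(): the state, without advancing time (a new reading comes with each control period).
- capture(name): name is "side" or "top" or "wrist"; returns the picture (480x640x3 uint8, red, green, blue); there is no depth.
- camera_model(name): a dict with "vfov" (degrees; the focal length in pixels is half the picture's height over the tangent of half this angle, whatever the lens; pixels are square), "cx", "cy" (the principal point, pixels), "rvec" (rotation vector, rad) and "tvec" (3), from world to camera coordinates, as OpenCV has them; the wrist camera has in their place "mount" (4x4, takes a point from camera to tool coordinates, whose origin is the TCP and whose axes are the flange's). Camera axes: x right, y down, z forward; pixel columns grow to the right and rows downward; lengths in m; the calibration is good to about 2 mm. A picture is of the moment at which its call begins: read the wrist's pose just before it. camera_model takes no time and is no camera call.
- hand_in(): hands the job in, once; it reports no verdict.
The state is a dict: "time_s": time; "q": joint angles; "qvel": joint speeds; "effort": joint torques, N m; "tool_pos": TCP position; "eef_rot": TCP orientation; "contact_force": force on the tool from outside, world axes, zero at the start; "ft_torque": the same for the moment, N m; "width": finger opening in m.
Only numpy, scipy, OpenCV 4.12 (cv2) and the standard library are available. Lean on these libraries where they do the work, as an engineer would, in place of code of your own. Each camera call takes 0.05 s, during which the arm holds its last target.

## Working session

There is one attempt and no reset: what is moved stays moved. The work goes in short steps, Python scripts to look and compute and a tool call to move; the robot and the scene stay as the last step left them, time stands still between calls to the robot, and variables do not carry over. Pictures are saved under pics/ and viewed, and the job is handed in when it is done.

Besides the shell and the picture viewer there is one more tool, called after "Request:" as name(argument=value, ...), one argument or row to a line, values as JSON. send_rows: Moves the arm, as the interface text tells. Its arguments: {"type":"object","properties":{"increments":{"type":"array","items":{"type":"array","items":{"type":"array","items":{"type":"number"}}}},"grip_force":{"type":"number"}},"required":["increments"]}

```bash
mkdir -p pics; ls; cat > h.py <<'E'
import numpy as np, cv2
from station import sensors, capture, camera_model, hand_in
def snap(cam,fn):
    im=capture(cam); cv2.imwrite('pics/'+fn,im[:,:,::-1]); return im
def K(m):
    f=240/np.tan(np.radians(m['vfov']/2)); return f,m['cx'],m['cy']
def ray(cam,u,v):
    m=camera_model(cam); f,cx,cy=K(m)
    R=cv2.Rodrigues(np.array(m['rvec'],float))[0]; t=np.array(m['tvec'],float).ravel()
    d=np.array([(u-cx)/f,(v-cy)/f,1.]); return -R.T@t, R.T@d
def at(cam,u,v,z):
    o,d=ray(cam,u,v); return o+d*(z-o[2])/d[2]
def proj(cam,p):
    m=camera_model(cam); f,cx,cy=K(m)
    R=cv2.Rodrigues(np.array(m['rvec'],float))[0]; t=np.array(m['tvec'],float).ravel()
    c=R@np.array(p,float)+t; return np.round([cx+f*c[0]/c[2],cy+f*c[1]/c[2]],1)
E
python3 - <<'E'
from h import *
print(sensors.sense())
for c in ['side','top','wrist']: print(c,camera_model(c))
snap('side','s0.png');snap('top','t0.png')
E
```

```text
pics
{'time_s': 0.0, 'q': array([-7.00429046e+01,  2.83130386e+01,  7.71269225e+01,  9.90567976e-04,
        7.46276098e+01, -5.47065782e+00]), 'qvel': array([ 0.01774308,  0.03155294, -0.04449705, -0.04448711,  0.11333851,
        0.02861665]), 'effort': array([-2.34458006e-03, -8.78814268e+01, -3.81855547e+01,  7.04328180e-02,
        5.33938792e-02, -2.52200634e-04]), 'tool_pos': array([ 0.26824953, -0.56409497,  0.21335952]), 'eef_rot': array([-1.79932828e+02, -7.39240743e-03,  2.54274858e+01]), 'contact_force': array([0.48830933, 0.7651059 , 0.66013047]), 'ft_torque': array([ 0.00236989, -0.00417244, -0.01978967]), 'width': 0.09121497103451666}
side {'vfov': 47.56456094127813, 'cx': 308.9870784148209, 'cy': 242.49930841704025, 'rvec': array([ 2.3926569 , -0.392442  ,  0.12369998]), 'tvec': array([-0.48747154,  0.19314392,  1.61727986])}
top {'vfov': 52.242680033170785, 'cx': 322.46187459290866, 'cy': 237.2419133808932, 'rvec': array([ 2.15164576, -2.12229907,  0.18251255]), 'tvec': array([-2.43355749e-04,  5.41474871e-01,  1.46200506e+00])}
wrist {'vfov': 66.59302589695844, 'cx': 314.7312402208291, 'cy': 235.46207226880065, 'mount': array([[ 3.97750102e-04, -9.54364595e-01, -2.98643705e-01,
         8.52679909e-02],
       [ 9.99999115e-01,  3.95535380e-07,  1.33058979e-03,
         4.19813885e-04],
       [-1.26974966e-03, -2.98643969e-01,  9.54363750e-01,
        -1.71171641e-01],
       [ 0.00000000e+00,  0.00000000e+00,  0.00000000e+00,
         1.00000000e+00]])}
```

View pics/s0.png

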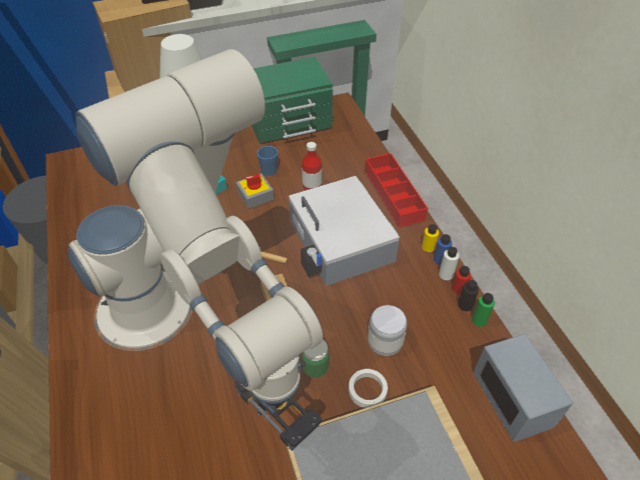

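View pics/t0.png

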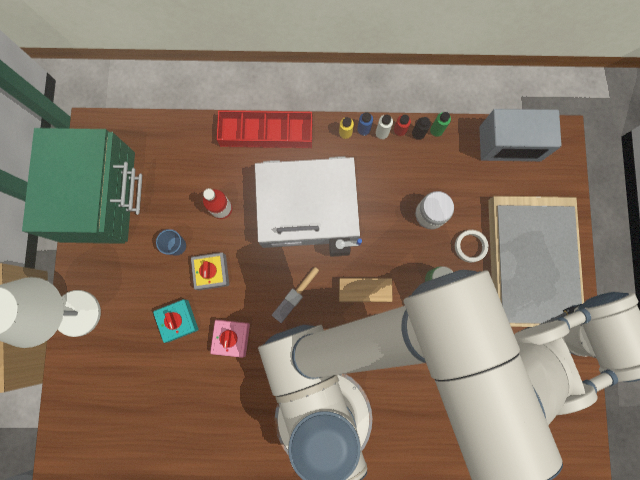

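Top view: the isolators are the yellow-topped one at (209,270), turquoise at (174,321) and pink at (229,338), so the yellow one is mine. The unit's lid is at about (307,200), its bar at (297,230), and the blue post at (358,241).

```bash
python3 - <<'E'
import cv2,numpy as np
t=cv2.imread('pics/t0.png')
a=cv2.resize(t[240:300,175:250],None,fx=8,fy=8,interpolation=cv2.INTER_CUBIC); cv2.imwrite('pics/c1.png',a)
b=cv2.resize(t[145:265,240:375],None,fx=5.5,fy=5,interpolation=cv2.INTER_CUBIC)
b=cv2.resize(t[145:265,240:375],None,fx=5,fy=5,interpolation=cv2.INTER_CUBIC); cv2.imwrite('pics/c2.png',b)
s=cv2.imread('pics/s0.png')
c=cv2.resize(s[140:290,225:405],None,fx=4,fy=4,interpolation=cv2.INTER_CUBIC); cv2.imwrite('pics/c3.png',c)
E
```

```text
(no output)
```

View pics/c1.png

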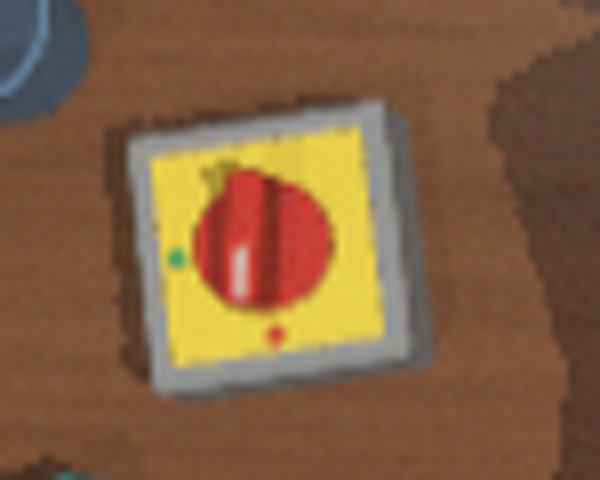

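View pics/c2.png

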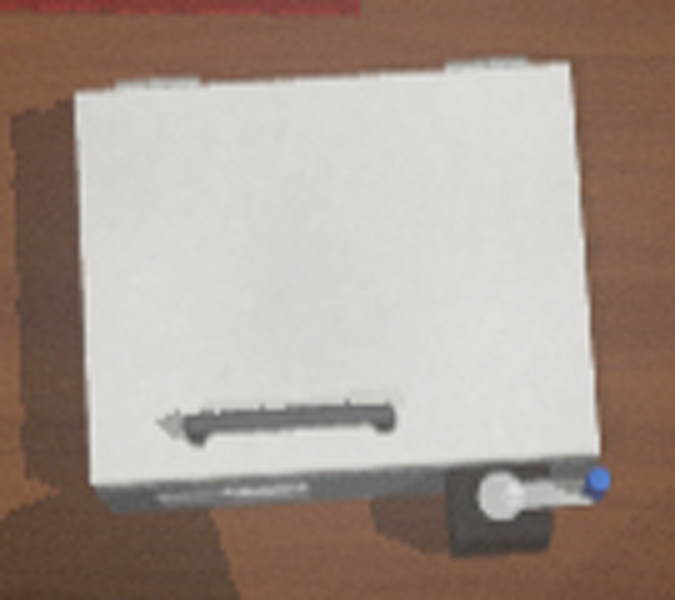

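View pics/c3.png

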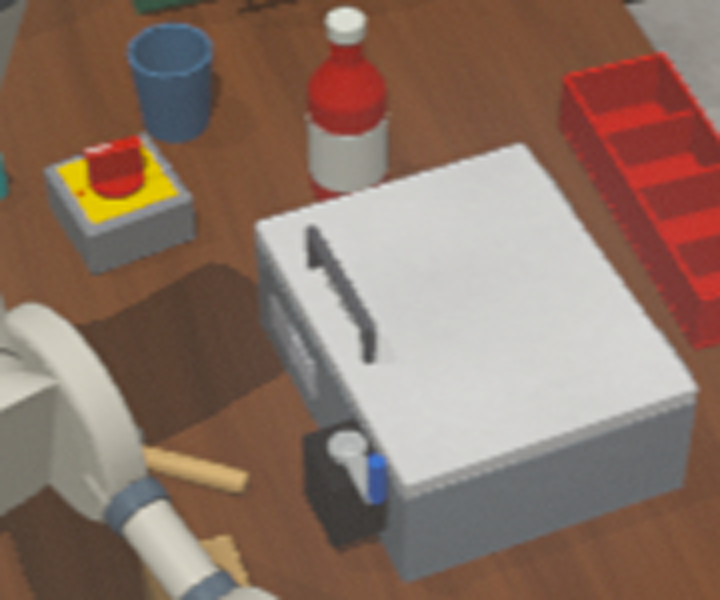

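```bash
cat >> h.py <<'E'
def yaw(a,b): d=np.subtract(b,a); return np.degrees(np.arctan2(d[1],d[0]))
E
python3 - <<'E'
from h import *
P=[at('top',175+u/8,240+v/8,.05) for u,v in [(130,140),(383,103),(412,358),(157,393)]]
print(np.round(P,4)); c=np.mean(P,0); print('iso',c, [yaw(P[1],P[0])-90,yaw(P[2],P[3])-90,yaw(P[3],P[0]),yaw(P[2],P[1])])
L=[at('top',240+u/5,145+v/5,.118) for u,v in [(76,91),(569,63),(599,455),(92,485)]]
print(np.round(L,4)); print('lid',np.mean(L,0),[yaw(L[1],L[0])-90,yaw(L[2],L[3])-90,yaw(L[3],L[0]),yaw(L[2],L[1])],[np.linalg.norm(L[i]-L[i-1]) for i in range(4)])
print('handle mark', at('top',175+240/8,240+245/8,.092),at('top',175+240/8,240+298/8,.092), at('top',175+245/8,240+178/8,.092))
b=[at('top',240+u/5,145+v/5,.159) for u,v in [(183,426),(395,412)]]; print('bar',b,np.mean(b,0),yaw(b[1],b[0]))
print('post',at('top',240+597/5,145+480/5,.151),at('top',240+600/5,145+472/5,.151))
cy=np.mean([yaw(L[1],L[0])-90,yaw(L[2],L[3])-90,yaw(L[3],L[0]),yaw(L[2],L[1])]); th=np.radians(cy)
R=np.array([[np.cos(th),-np.sin(th),0],[np.sin(th),np.cos(th),0],[0,0,1]])
o=np.mean(L,0);o[2]=0
for n,p in dict(bar=(-.095,.03,.153),post=(-.14,-.145,.151),piv=(-.14,-.09,.151),hinge=(.12,0,.1)).items():
  w=o+R@np.array(p); print(n,np.round(w,4),proj('top',w),proj('side',w))
for p in [(c[0],c[1],.092)]: print(proj('top',p),proj('side',p))
# bystanders
for n,(u,v,z) in dict(bottle=(209,195,.19),cup=(170,240,.085),block=(365,290,.045)).items(): print(n,at('top',u,v,z))
E
```

```text
[[0.4724 0.4056 0.05  ]
 [0.488  0.3102 0.05  ]
 [0.3912 0.2947 0.05  ]
 [0.3768 0.3899 0.05  ]]
iso [0.43208258 0.35009861 0.05      ] [np.float64(9.243668029439448), np.float64(8.622132338173984), np.float64(9.29043012676617), np.float64(9.076278014980785)]
[[ 0.7516  0.2123  0.118 ]
 [ 0.7736 -0.0837  0.118 ]
 [ 0.5345 -0.1019  0.118 ]
 [ 0.5125  0.1944  0.118 ]]
lid [0.64304513 0.05526792 0.118     ] [np.float64(4.25501406226806), np.float64(4.24577327612927), np.float64(4.288470761226287), np.float64(4.358392872319957)] [np.float64(0.23983892243706853), np.float64(0.2967814800381164), np.float64(0.23988718479780097), np.float64(0.2970742632344253)]
handle mark [0.42900946 0.35180231 0.092     ] [0.4095143  0.35077243 0.092     ] [0.45380503 0.35126838 0.092     ]
bar [array([0.54082173, 0.13847208, 0.159     ]), array([0.55066472, 0.01784532, 0.159     ])] [0.54574323 0.0781587  0.159     ] 94.66492641111888
post [ 0.51429988 -0.09809939  0.151     ] [ 0.51895587 -0.09981142  0.151     ]
bar [0.5461 0.0781 0.153 ] [297.9 229.1] [310.3 210.4]
post [ 0.5143 -0.0998  0.151 ] [360. 241.] [319.4 255.8]
piv [ 0.5102 -0.0449  0.151 ] [340.8 242.2] [311.9 242.4]
hinge [0.7627 0.0642 0.1   ] [304.8 162.3] [376.6 209. ]
[205.6 269.6] [253.6 177.1]
bottle [0.63318727 0.32871819 0.19      ]
cup [0.51989898 0.46271758 0.085     ]
block [ 0.38140748 -0.12365923  0.045     ]
```

Request:
send_rows(
  increments=[
    [[0.01,0.02,0.04,0,0,7,0],[0.02,0.04,0.03,0,0,8,0],[0.02,0.04,0.01,0,0,8,0],[0.02,0.04,0,0,0,8,0],[0.02,0.045,0,0,0,8,0],[0.02,0.045,0,0,0,8,0],[0.02,0.045,0,0,0,8,0],[0.01,0.045,0,0,0,8,0],[0.01,0.045,0,0,0,8,0],[0.01,0.045,0,0,0,8,0],[0.0,0.045,0,0,0,8,0],[0.0,0.045,0,0,0,8,0],[0.0,0.045,0,0,0,8,0],[0.0,0.045,0,0,0,8,0],[0.0,0.045,0,0,0,8,0],[0,0.045,0,0,0,8,0]],
  ],
)

```text
time_s: 1.7
tool_pos: [0.4256, 0.1357, 0.2916]
eef_rot: [-179.8, 0.0, 157.0]
contact_force: [2.1, -0.4, -0.1]
width: 0.0915
```

Request:
send_rows(
  increments=[
    [[0.0,0.045,0,0,0,7.5,0],[0.0,0.045,0,0,0,8,0],[0.003,0.045,0,0,0,8,0],[0.003,0.045,-0.02,0,0,0,0],[0.0,0.034,-0.03,0,0,0,0],[0,0,-0.03,0,0,0,0],[0,0,0,0,0,0,0]],
  ],
)

```text
time_s: 2.4
tool_pos: [0.4282, 0.3639, 0.2089]
eef_rot: [-179.8, 0.1, -177.7]
contact_force: [-0.0, -0.8, 0.2]
width: 0.0911
```

```bash
cat >> h.py <<'E'
from scipy.spatial.transform import Rotation as Ro
def wray(u,v,s=None):
    s=s or sensors.sense(); m=camera_model('wrist'); f,cx,cy=K(m); M=np.array(m['mount'])
    R=Ro.from_euler('xyz',s['eef_rot'],degrees=True).as_matrix()
    d=R@M[:3,:3]@np.array([(u-cx)/f,(v-cy)/f,1]); o=np.array(s['tool_pos'])+R@M[:3,3]; return o,d
def wat(u,v,z): o,d=wray(u,v); return o+d*(z-o[2])/d[2]
E
python3 - <<'E'
from h import *
s=sensors.sense(); print(s['tool_pos'],s['eef_rot'],s['q'])
snap('wrist','w1.png'); snap('top','t1.png')
E
```

```text
[0.42818552 0.36394652 0.20888032] [-1.79827334e+02  6.77181308e-02 -1.77723556e+02] [ 34.39059301  23.5259417   86.47242899  -0.19389788  70.03616906
 -57.81949165]
```

View pics/w1.png

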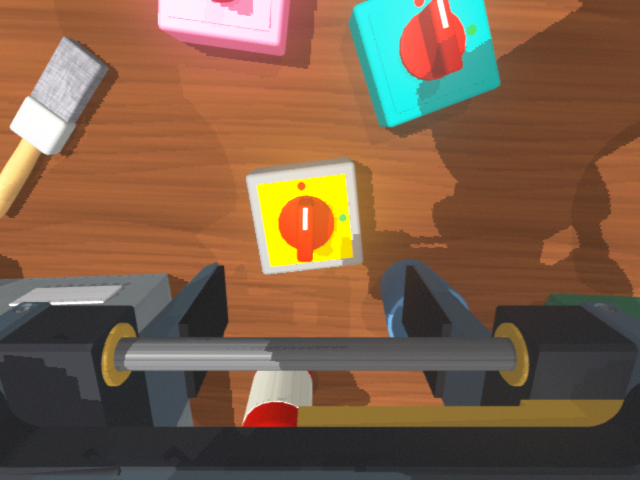

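The wrist view confirms the yellow plate with its red and green dots at (305,220). The bar is vertical in the picture, with its mark at (305,215) towards the red dot, and turquoise and pink lie well away.

```bash
python3 - <<'E'
from h import *
a=cv2.imread('pics/w1.png')[145:285,235:375]; cv2.imwrite('pics/c4.png',cv2.resize(a,None,fx=4,fy=4,interpolation=cv2.INTER_CUBIC))
P=[wat(u,v,.05) for u,v in [(247,176),(353,160),(362,262),(264,274)]]; print(np.round(P,4),np.mean(P,0))
print(yaw(P[0],P[3]),yaw(P[1],P[2]))
E
```

```text
[[0.3964 0.3005 0.05  ]
 [0.3783 0.3959 0.05  ]
 [0.4762 0.4117 0.05  ]
 [0.4928 0.3157 0.05  ]] [0.43593291 0.35595833 0.05      ]
8.944282440930428 9.146326807736147
```

View pics/c4.png

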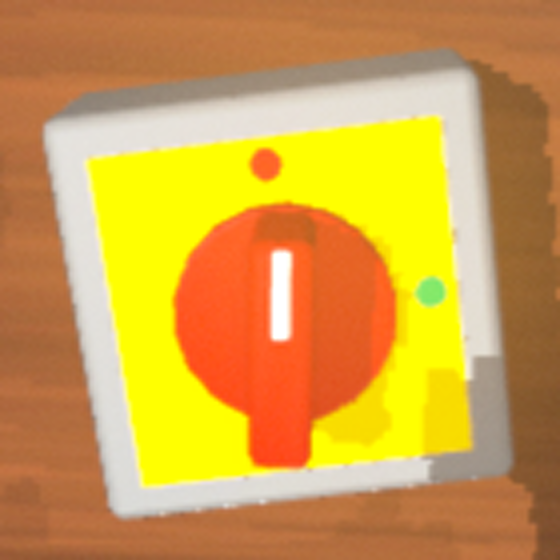

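```bash
python3 - <<'E'
from h import *
w=lambda u,v,z: wat(235+u/4,145+v/4,z)
P=[w(u,v,.05) for u,v in [(45,128),(470,66),(512,470),(118,518)]]; print(np.round(P,4),np.mean(P,0))
print('disc',w(285,312,.058)); a,b=w(282,250,.092),w(280,340,.092); print(a,b,yaw(a,b), w(279,455,.092), w(282,240,.092))
print([w(u,v,.05) for u,v in[(265,164),(430,291)]])
E
```

```text
[[0.3974 0.2998 0.05  ]
 [0.3797 0.3956 0.05  ]
 [0.4767 0.4127 0.05  ]
 [0.4933 0.3162 0.05  ]] [0.43675423 0.35607322 0.05      ]
disc [0.4364477  0.35596421 0.058     ]
[0.41376291 0.35543613 0.092     ] [0.43296211 0.3556197  0.092     ] 0.5478269492421266 [0.45859803 0.35619678 0.092     ] [0.41167666 0.35537092 0.092     ]
[array([0.40364916, 0.35013747, 0.05      ]), array([0.4322218 , 0.38982353, 0.05      ])]
```

Request:
send_rows(
  increments=[
    [[0.007,-0.009,-0.03,0,0,-1.8,0],[0,0,-0.03,0,0,0,0],[0,0,-0.02,0,0,0,0],[0,0,0,0,0,0,0]],
  ],
)

```text
time_s: 2.9
tool_pos: [0.4421, 0.3544, 0.139]
eef_rot: [179.6, 0.9, -179.9]
contact_force: [-0.4, 0.1, 0.7]
width: 0.0912
```

```bash
python3 - <<'E'
from h import *
s=sensors.sense(); print(s['tool_pos'],s['eef_rot'])
snap('wrist','w2.png'); 
a=cv2.imread('pics/w2.png')[130:400,170:470]; cv2.imwrite('pics/c5.png',cv2.resize(a,None,fx=2.2,fy=2.2,interpolation=cv2.INTER_CUBIC))
E
```

```text
[0.44209593 0.35440219 0.13903852] [ 179.64865845    0.91784648 -179.89675115]
```

View pics/c5.png

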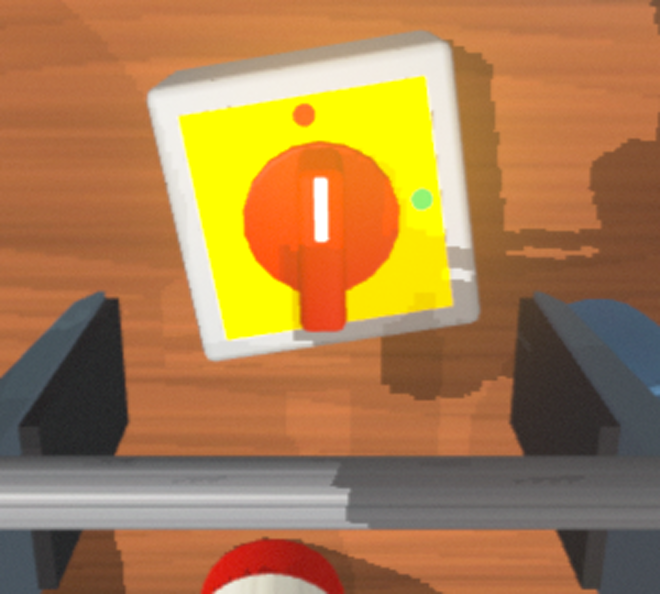

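```bash
python3 - <<'E'
from h import *
w=lambda u,v,z: wat(170+u/2.2,130+v/2.2,z)
print('disc',w(322,218,.058)); a,b=w(320,178,.092),w(321,241,.092); print(a,b,yaw(a,b))
P=[w(u,v,.05) for u,v in [(150,92),(448,43),(478,318),(210,360)]]; print(np.mean(P,0))
print(sensors.sense()['eef_rot'])
E
```

```text
disc [0.43413176 0.35610987 0.058     ]
[0.41181069 0.35512862 0.092     ] [0.43043187 0.35547084 0.092     ] 1.0528816888394932
[0.43413824 0.35605085 0.05      ]
[ 179.58726373    1.01110633 -179.89526542]
```

Request:
send_rows(
  increments=[
    [[-0.008,0.002,-0.02,-0.4,0.9,0.6,0],[0,0,-0.025,0,0,0,0],[0,0,-0.02,0,0,0,0],[0,0,-0.006,0,0,0,0],[0,0,0,0,0,0,0]],
  ],
)

```text
time_s: 3.45
tool_pos: [0.4384, 0.3588, 0.0747]
eef_rot: [179.6, 0.6, -179.3]
contact_force: [0.4, 0.0, -0.2]
width: 0.0913
```

Request:
send_rows(
  increments=[
    [[-0.0045,-0.0025,-0.009,-0.4,0.7,0,0],[0,0,-0.003,0,0,0,0],[0,0,0,0,0,0,0]],
  ],
)

```text
time_s: 3.75
tool_pos: [0.4347, 0.357, 0.0644]
eef_rot: [180.0, -0.0, -179.3]
contact_force: [-0.1, -0.5, -0.0]
width: 0.0912
```

Now I'll close on the bar.

Request:
send_rows(
  increments=[
    [[0,0,0,0,0,0,255],[0,0,0,0,0,0,255],[0,0,0,0,0,0,255],[0,0,0,0,0,0,255],[0,0,0,0,0,0,255],[0,0,0,0,0,0,255],[0,0,0,0,0,0,255],[0,0,0,0,0,0,255],[0,0,0,0,0,0,255]],
  ],
  grip_force=20,
)

```text
time_s: 4.65
tool_pos: [0.4353, 0.3573, 0.0656]
eef_rot: [179.9, 0.1, -179.3]
contact_force: [0.6, -0.3, 0.1]
width: 0.0221
```

Request:
send_rows(
  increments=[
    [[0,0,0,0,0,0,255],[0,0,0,0,0,0,255],[0,0,0,0,0,0,255]],
  ],
)

```text
time_s: 4.95
tool_pos: [0.4352, 0.3554, 0.0656]
eef_rot: [-179.9, 0.0, -179.3]
contact_force: [-0.6, 3.1, -2.0]
width: 0.014
```

Request:
send_rows(
  increments=[
    [[0,0,0,0,0,-5,255],[0,0,0,0,0,-6,255],[0,0,0,0,0,-6,255],[0,0,0,0,0,-6,255],[0,0,0,0,0,-6,255]],
  ],
)

```text
time_s: 5.45
tool_pos: [0.4349, 0.3544, 0.0656]
eef_rot: [-179.8, 0.0, 150.8]
contact_force: [0.1, -2.0, 2.7]
width: 0.0142
```

```bash
python3 - <<'E'
from h import *
s=sensors.sense(); print(s['tool_pos'],s['eef_rot'],s['ft_torque'],s['contact_force'],s['q'])
E
```

```text
[0.43492658 0.35436268 0.06558433] [-1.79790425e+02  2.43215663e-02  1.50817198e+02] [-0.41430845 -0.23039391  0.05727731] [ 0.12712662 -2.03560463  2.68613418] [ 33.14863618  34.00662732  94.8789216   -0.15232121  51.28886614
 -27.57307569]
```

Turning smoothly; 48° remains.

Request:
send_rows(
  increments=[
    [[0,0,0,0,0,-6,255],[0,0,0,0,0,-6,255],[0,0,0,0,0,-6,255],[0,0,0,0,0,-6,255],[0,0,0,0,0,-6,255],[0,0,0,0,0,-6,255],[0,0,0,0,0,-6,255],[0,0,0,0,0,-3,255]],
  ],
)

```text
time_s: 6.25
tool_pos: [0.4335, 0.3532, 0.0656]
eef_rot: [-179.6, 0.1, 103.8]
contact_force: [0.2, -1.3, 0.6]
width: 0.014
```

```bash
python3 - <<'E'
from h import *
s=sensors.sense(); print(s['tool_pos'],s['eef_rot'],s['ft_torque'],s['contact_force'],s['q'])
E
```

```text
[0.43353673 0.35321186 0.0655914 ] [-1.79611082e+02  6.00336300e-02  1.03812974e+02] [-0.15865777 -0.31354464  0.035372  ] [ 0.24164391 -1.26891431  0.55457073] [3.30071432e+01 3.39700117e+01 9.49695286e+01 9.10044244e-02
 5.14475304e+01 1.91374159e+01]
```

Push against the stop to be sure.

Request:
send_rows(
  increments=[
    [[0,0,0,0,0,-2,255],[0,0,0,0,0,-2,255],[0,0,0,0,0,-2,255],[0,0,0,0,0,-2,255]],
  ],
)

```text
time_s: 6.65
tool_pos: [0.4333, 0.3534, 0.0656]
eef_rot: [-179.6, 0.1, 95.6]
contact_force: [0.0, -2.3, 1.1]
width: 0.017
```

```bash
python3 - <<'E'
from h import *
s=sensors.sense(); print(s['tool_pos'],s['eef_rot'],s['ft_torque'],s['contact_force'],s['q'])
E
```

```text
[0.43333055 0.35338661 0.06560095] [-1.79623436e+02  8.93714845e-02  9.55922217e+01] [-0.25610855 -0.30305793  0.99538569] [ 0.01721999 -2.25368184  1.14103521] [33.01925891 33.96125871 94.98875901  0.12039796 51.42544712 27.35195043]
```

Torque rose to 1 N·m and the pads skewed on the bar, so it is at the stop. I'll ease back a little, then release.

Request:
send_rows(
  increments=[
    [[0,0,0,0,0,3,255],[0,0,0,0,0,3,255],[0,0,0,0,0,0.5,0],[0,0,0,0,0,0,0],[0,0,0,0,0,0,0],[0,0,0,0,0,0,0],[0,0,0,0,0,0,0],[0,0,0.02,0,0,0,0],[0,0,0.03,0,0,0,0],[0,0,0.04,0,0,0,0],[0,0,0.04,0,0,0,0],[0,0,0.03,0,0,0,0],[0,0,0,0,0,0,0]],
  ],
)

```text
time_s: 7.95
tool_pos: [0.4316, 0.3528, 0.2307]
eef_rot: [-179.5, 0.1, 101.9]
contact_force: [0.7, -0.1, -0.0]
width: 0.091
```

```bash
python3 - <<'E'
from h import *
s=sensors.sense(); print(s['tool_pos'],s['eef_rot'],s['ft_torque'],s['contact_force'],s['q'])
snap('wrist','w3.png')
E
```

```text
[0.43155526 0.35282048 0.23072217] [-1.79465981e+02  1.22243220e-01  1.01905790e+02] [ 0.04922231 -0.14614447 -0.0215625 ] [ 0.68338306 -0.05796003 -0.00184811] [3.30798909e+01 2.21455333e+01 8.50041650e+01 8.23360636e-02
 7.33924380e+01 2.11507644e+01]
```

View pics/w3.png

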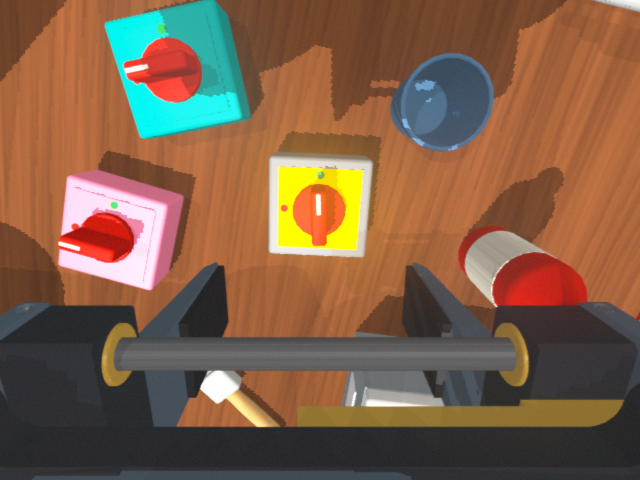

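The mark at (319,205) points at the green dot (321,175). I'll measure the angle.

```bash
python3 - <<'E'
from h import *
a=cv2.imread('pics/w3.png')[145:265,260:380]; cv2.imwrite('pics/c6.png',cv2.resize(a,None,fx=5,fy=5,interpolation=cv2.INTER_CUBIC))
E
```

```text
(no output)
```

View pics/c6.png

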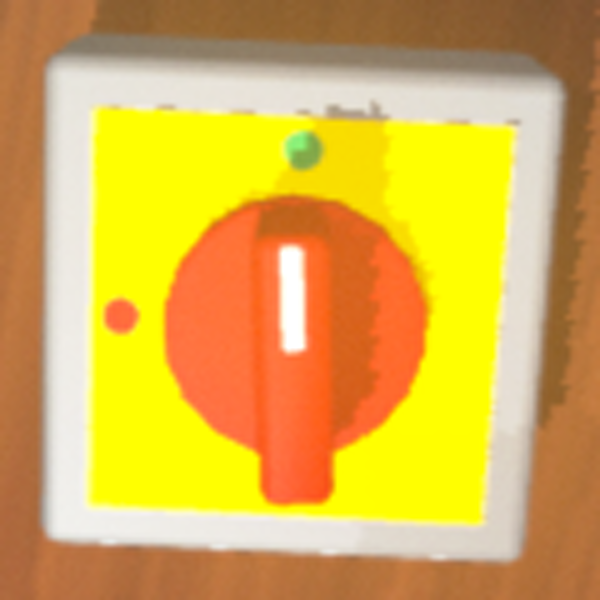

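```bash
python3 - <<'E'
from h import *
w=lambda u,v,z: wat(260+u/5,145+v/5,z)
print('mark',yaw(w(294,350,.092),w(291,247,.092)))
q=[w(u,v,.05) for u,v in[(48,60),(560,90),(522,555),(47,535)]]
print([yaw(q[3],q[0]),yaw(q[2],q[1]),yaw(q[0],q[1]),yaw(q[3],q[2])])
E
```

```text
mark 103.73867493796617
[np.float64(99.66502379151507), np.float64(99.90026956910141), np.float64(8.69663041482736), np.float64(9.611580989579092)]
```

The isolator is 85.4° from on, about 1.49 rad, so it is fully off. Next is the lid bar.

Request:
send_rows(
  increments=[
    [[0.01,-0.04,0.02,0,0,-2,0],[0.02,-0.04,0.01,0,0,-2,0],[0.02,-0.04,0,0,0,-2,0],[0.02,-0.04,0,0,0,-1.6,0],[0.02,-0.04,0,0,0,0,0],[0.02,-0.04,0,0,0,0,0],[0.005,-0.035,-0.01,0,0,0,0],[0,0,0,0,0,0,0]],
  ],
)

```text
time_s: 8.8
tool_pos: [0.5451, 0.0663, 0.2407]
eef_rot: [-178.8, 0.2, 94.1]
contact_force: [-0.5, 0.2, 0.4]
width: 0.0912
```

```bash
python3 - <<'E'
from h import *
s=sensors.sense(); print(s['tool_pos'],s['eef_rot'],s['q'])
snap('wrist','w4.png'); snap('side','s4.png')
E
```

```text
[0.5451282  0.06626802 0.24071628] [-178.75280093    0.23553247   94.08911098] [ 0.8970516  21.29323073 84.72027315 -0.31497808 75.21887572 -3.10586062]
```

View pics/w4.png

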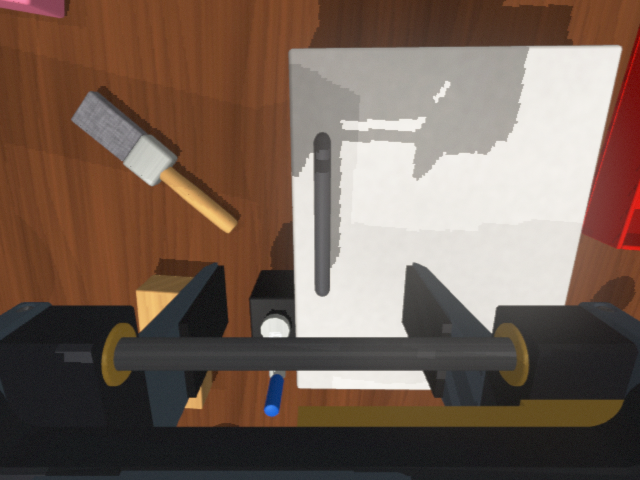

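The wrist view shows the bar from (322,133) to (322,296) and the lever's blue post at (272,409).

```bash
python3 - <<'E'
from h import *
a,b=wat(322.5,133,.153),wat(322,296,.153); print(a,b,(a+b)/2,yaw(b,a),np.linalg.norm(a-b)); print('post',wat(272,410,.151),'piv',wat(275,328,.151))
L=[wat(u,v,.118) for u,v in [(290,52),(620,46),(297,388)]]; print(L,yaw(L[2],L[0]))
E
```

```text
[0.5434329  0.14584394 0.153     ] [0.55289281 0.02264542 0.153     ] [0.54816285 0.08424468 0.153     ] 94.39089502200069 0.12356118214434461
post [ 0.51760971 -0.09387239  0.151     ] piv [ 0.51690781 -0.01053559  0.151     ]
[array([0.51527251, 0.19977682, 0.118     ]), array([0.75101199, 0.22022117, 0.118     ]), array([ 0.53781022, -0.09634637,  0.118     ])] 94.35234851510849
```

Request:
send_rows(
  increments=[
    [[0.003,0.016,-0.03,0.1,-1.2,0.2,0],[0,0,-0.03,0,0,0,0],[0,0,-0.03,0,0,0,0],[0,0,0,0,0,0,0]],
  ],
)

```text
time_s: 9.3
tool_pos: [0.547, 0.0902, 0.1491]
eef_rot: [179.9, 0.1, 94.6]
contact_force: [-1.0, 0.3, 0.9]
width: 0.0914
```

Request:
send_rows(
  increments=[
    [[0.001,-0.006,-0.012,0,0,0,0],[0,0,0,0,0,0,255],[0,0,0,0,0,0,255],[0,0,0,0,0,0,255],[0,0,0,0,0,0,255],[0,0,0,0,0,0,255],[0,0,0,0,0,0,255],[0,0,0,0,0,0,255],[0,0,0,0,0,0,255],[0,0,0,0,0,0,255],[0,0,0,0,0,0,255],[0,0,0,0,0,0,255],[0,0,0,0,0,0,255],[0,0,0,0,0,0,255]],
  ],
  grip_force=20,
)

```text
time_s: 10.7
tool_pos: [0.5471, 0.0853, 0.141]
eef_rot: [179.9, 0.1, 94.6]
contact_force: [0.7, 0.4, 0.2]
width: 0.0118
```

Request:
send_rows(
  increments=[
    [[0,0,0,0,0,0,200],[0,0,0,0,0,0,200],[0,0,-0.007,0,0,0,200],[0,0,0,0,0,0,200],[0,0,0,0,0,0,255],[0,0,0,0,0,0,255],[0,0,0,0,0,0,255],[0,0,0,0,0,0,255],[0,0,0,0,0,0,255]],
  ],
)

```text
time_s: 11.6
tool_pos: [0.5471, 0.0853, 0.1329]
eef_rot: [179.9, 0.1, 94.6]
contact_force: [-0.0, -0.6, -1.9]
width: 0.0112
```

Request:
send_rows(
  increments=[
    [[0.0007,0,0.003,0,0,0,255],[0.0007,0,0.003,0,0,0,255]],
  ],
)

```text
time_s: 11.8
tool_pos: [0.5486, 0.0854, 0.1388]
eef_rot: [179.9, 0.1, 94.6]
contact_force: [3.1, 0.8, -6.0]
width: 0.0113
```

Request:
send_rows(
  increments=[
    [[0.0007,0,0.003,0,0,0,255],[0.0007,0,0.003,0,0,0,255]],
  ],
)

```text
time_s: 12.0
tool_pos: [0.5497, 0.0854, 0.1443]
eef_rot: [180.0, 0.1, 94.6]
contact_force: [7.1, 0.3, -32.1]
width: 0.0115
```

Request:
send_rows(
  increments=[
    [[0.0007,0,0.003,0,0,0,255]],
  ],
)

```text
time_s: 12.1
tool_pos: [0.5497, 0.0853, 0.1462]
eef_rot: [-179.9, 0.1, 94.6]
contact_force: [8.7, 0.4, -32.4]
width: 0.0114
```

The force jumped from 6 to 32 N at about 10 mm of rise and stayed there with the pads slipping, so the lid is caught. I'll lower it and release.

Request:
send_rows(
  increments=[
    [[-0.001,0,-0.005,0,0,0,255],[-0.001,0,-0.005,0,0,0,255],[0,0,-0.001,0,0,0,0],[0,0,0,0,0,0,0],[0,0,0,0,0,0,0],[0,0,0,0,0,0,0],[0,0,0,0,0,0,0],[0,0,0,0,0,0,0],[0,0,0.03,0,0,0,0],[0,0,0.04,0,0,0,0],[0,0,0.02,0,0,0,0]],
  ],
)

```text
time_s: 13.2
tool_pos: [0.5457, 0.0851, 0.2258]
eef_rot: [-179.6, 0.1, 94.6]
contact_force: [1.3, 0.1, 0.2]
width: 0.0806
```

Request:
send_rows(
  increments=[
    [[-0.004,-0.035,0,0,0,0,0],[-0.005,-0.04,0,0,0,0,0],[-0.005,-0.04,0,0,0,0,0],[-0.006,-0.03,0,0,0,0,0],[-0.006,-0.03,0,0,0,0,0],[0,0,0,0,0,0,0]],
  ],
)

```text
time_s: 13.8
tool_pos: [0.5206, -0.0953, 0.2306]
eef_rot: [179.9, 0.2, 94.8]
contact_force: [-0.4, -0.1, 0.4]
width: 0.091
```

```bash
python3 - <<'E'
from h import *
s=sensors.sense(); print(s['tool_pos'],s['eef_rot'],s['q'])
snap('wrist','w5.png'); a=snap('top','t5.png')
E
```

```text
[ 0.52057839 -0.0952651   0.2306124 ] [1.79887566e+02 1.72261587e-01 9.48419801e+01] [-16.75689455  19.50706595  89.36027303  -0.1256486   70.96475322
 -21.55823745]
```

View pics/w5.png

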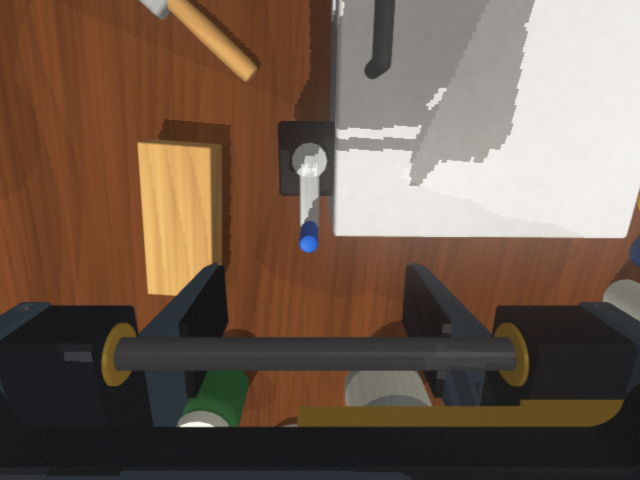

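View pics/t5.png

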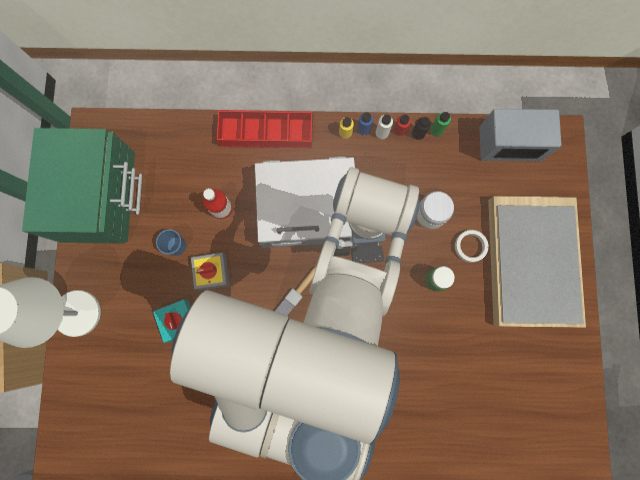

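```bash
python3 - <<'E'
from h import *
print('post',wat(309,243,.151),'piv',wat(309,160,.118), wat(309,160,.109))
E
```

```text
post [ 0.51748171 -0.09292476  0.151     ] piv [ 0.51251759 -0.03739555  0.118     ] [ 0.51247376 -0.0383266   0.109     ]
```

Request:
send_rows(
  increments=[
    [[-0.003,0.002,-0.035,0,0,-0.5,100],[0,0,-0.035,0,0,0,120],[0,0,-0.02,0,0,0,120],[0,0,-0.008,0,0,0,120],[0,0,0,0,0,0,120]],
  ],
)

```text
time_s: 14.4
tool_pos: [0.5197, -0.0862, 0.1309]
eef_rot: [179.7, 0.1, 94.6]
contact_force: [-0.1, 0.4, 0.2]
width: 0.0544
```

Request:
send_rows(
  increments=[
    [[-0.002,-0.007,-0.002,0,0,0,120],[0,0,0,0,0,0,255],[0,0,0,0,0,0,255],[0,0,0,0,0,0,255],[0,0,0,0,0,0,255],[0,0,0,0,0,0,255],[0,0,0,0,0,0,255]],
  ],
  grip_force=8,
)

```text
time_s: 15.1
tool_pos: [0.5158, -0.094, 0.132]
eef_rot: [179.8, 0.2, 94.7]
contact_force: [1.0, 0.4, 0.2]
width: 0.0133
```

Request:
send_rows(
  increments=[
    [[-0.009,0.0,0,0,0,0,255],[-0.009,0.0016,0,0,0,0,255],[-0.0085,0.003,0,0,0,0,255],[-0.008,0.004,0,0,0,0,255]],
  ],
)

```text
time_s: 15.5
tool_pos: [0.481, -0.0859, 0.1326]
eef_rot: [179.5, 0.3, 94.7]
contact_force: [3.6, -2.4, -3.5]
width: 0.0138
```

Request:
send_rows(
  increments=[
    [[-0.007,0.0055,0,0,0,0,255],[-0.006,0.0065,0,0,0,0,255],[-0.005,0.0075,0,0,0,0,255],[-0.004,0.008,0,0,0,0,255]],
  ],
)

```text
time_s: 15.9
tool_pos: [0.4591, -0.0569, 0.1335]
eef_rot: [179.2, 0.4, 94.6]
contact_force: [16.6, -9.4, -2.8]
width: 0.0143
```

Request:
send_rows(
  increments=[
    [[0,0,0,0,0,0,100],[0,0,0,0,0,0,100],[0,0,0,0,0,0,100],[0,0,0,0,0,0,100],[0,0,0.03,0,0,0,0],[0,0,0.04,0,0,0,0],[0,-0.03,0.03,0,0,0,0],[0,-0.03,0.0,0,0,0,0],[0,0,0,0,0,0,0]],
  ],
)

```text
time_s: 16.8
tool_pos: [0.4546, -0.1153, 0.2367]
eef_rot: [179.6, 0.3, 94.8]
contact_force: [-0.5, 0.6, 0.8]
width: 0.084
```

```bash
python3 - <<'E'
from h import *
s=sensors.sense(); print(s['tool_pos'],s['eef_rot'],s['width'])
snap('wrist','w6.png')
E
```

```text
[ 0.45461889 -0.11532938  0.23673163] [179.60610657   0.30927795  94.81638382] 0.08397328268216298
```

View pics/w6.png

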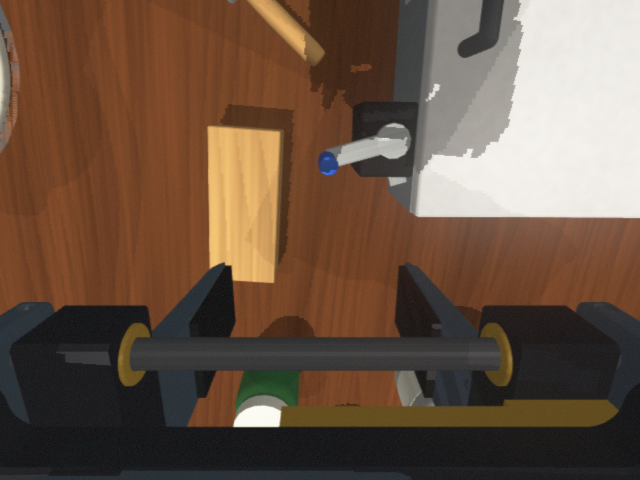

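```bash
python3 - <<'E'
from h import *
p=wat(327,163,.151); v=wat(396,138,.112); print(p,v)
for piv in (v[:2],[.5134,-.038]):
  d=p[:2]-piv; a=np.arctan2(d[1],d[0]); print('lever', (np.radians(-90+4.3)-a)%(2*np.pi), np.linalg.norm(d))
E
```

```text
[ 0.45936868 -0.05719397  0.151     ] [ 0.51333236 -0.03771104  0.112     ]
lever 1.299371528543323 0.0573730219769199
lever 1.3045120642028987 0.05733927478010554
```

The lever is at about 1.30 rad, its stop. Back to the bar.

Request:
send_rows(
  increments=[
    [[0.02,0.035,0,0,0,-0.3,0],[0.02,0.04,0,0,0,0,0],[0.02,0.04,0,0,0,0,0],[0.02,0.04,0,0,0,0,0],[0.0125,0.035,0,0,0,0,0],[0,0,-0.03,0,0,0,0],[0,0,-0.03,0,0,0,0],[0,0,0,0,0,0,0]],
  ],
)

```text
time_s: 17.65
tool_pos: [0.5455, 0.0893, 0.1718]
eef_rot: [180.0, 0.1, 94.4]
contact_force: [-0.8, 0.2, 0.1]
width: 0.0915
```

Request:
send_rows(
  increments=[
    [[0.002,-0.004,-0.02,0,0,0,0],[0,0,-0.013,0,0,0,0],[0,0,-0.004,0,0,0,0],[0,0,0,0,0,0,0]],
  ],
)

```text
time_s: 18.05
tool_pos: [0.547, 0.0864, 0.1357]
eef_rot: [-180.0, 0.1, 94.4]
contact_force: [0.4, -0.8, 0.2]
width: 0.0908
```

Request:
send_rows(
  increments=[
    [[0,-0.001,-0.002,0,0,0,255],[0,0,0,0,0,0,255],[0,0,0,0,0,0,255],[0,0,0,0,0,0,255],[0,0,0,0,0,0,255],[0,0,0,0,0,0,255],[0,0,0,0,0,0,255],[0,0,0,0,0,0,255],[0,0,0,0,0,0,255],[0,0,0,0,0,0,255],[0,0,0,0,0,0,255],[0,0,0,0,0,0,255],[0,0,0,0,0,0,255],[0,0,0,0,0,0,255]],
  ],
  grip_force=25,
)

```text
time_s: 19.45
tool_pos: [0.5471, 0.0852, 0.1366]
eef_rot: [179.9, 0.1, 94.4]
contact_force: [-1.0, 0.2, 1.4]
width: 0.0112
```

```bash
python3 - <<'E'
import numpy as np
t=np.arange(0,1.01,.05);X=215*(1-np.cos(t))+53*np.sin(t);Z=215*np.sin(t)-53*(1-np.cos(t))
for i in range(1,len(t)): print(round(t[i],2),np.round([X[i]*.997,X[i]*.075,Z[i]],1),np.round([(X[i]-X[i-1])*.997,(X[i]-X[i-1])*.075,Z[i]-Z[i-1]],1))
E
```

```text
0.05 [ 2.9  0.2 10.7] [ 2.9  0.2 10.7]
0.1 [ 6.3  0.5 21.2] [ 3.4  0.3 10.5]
0.15 [10.3  0.8 31.5] [ 4.   0.3 10.3]
0.2 [14.8  1.1 41.7] [ 4.5  0.3 10.1]
0.25 [19.7  1.5 51.5] [5.  0.4 9.9]
0.3 [25.2  1.9 61.2] [5.5 0.4 9.6]
0.35 [31.1  2.3 70.5] [5.9 0.4 9.3]
0.4 [37.5  2.8 79.5] [6.4 0.5 9. ]
0.45 [44.3  3.3 88.2] [6.8 0.5 8.7]
0.5 [51.6  3.9 96.6] [7.3 0.5 8.3]
0.55 [ 59.2   4.5 104.6] [7.7 0.6 8. ]
0.6 [ 67.3   5.1 112.1] [8.  0.6 7.6]
0.65 [ 75.7   5.7 119.3] [8.4 0.6 7.2]
0.7 [ 84.4   6.4 126. ] [8.8 0.7 6.7]
0.75 [ 93.5   7.  132.3] [9.1 0.7 6.3]
0.8 [102.9   7.7 138.2] [9.4 0.7 5.8]
0.85 [112.6   8.5 143.5] [9.7 0.7 5.3]
0.9 [122.5   9.2 148.4] [9.9 0.7 4.9]
0.95 [132.7  10.  152.7] [10.1  0.8  4.4]
1.0 [143.   10.8 156.6] [10.4  0.8  3.8]
```

Request:
send_rows(
  increments=[
    [[0.0029,0.0002,0.0106,0,0,0,255],[0.0034,0.0003,0.0105,0,0,0,255]],
  ],
)

```text
time_s: 19.65
tool_pos: [0.553, 0.0857, 0.1573]
eef_rot: [-179.9, 0.1, 94.4]
contact_force: [3.3, -0.7, -7.3]
width: 0.0114
```

It passed 20 mm with only 7 N, so it is free. Continuing along the arc.

Request:
send_rows(
  increments=[
    [[0.004,0.0003,0.0103,0,0,0,255],[0.0045,0.0003,0.01,0,0,0,255],[0.005,0.0004,0.01,0,0,0,255],[0.0055,0.0004,0.0096,0,0,0,255],[0.006,0.0004,0.0093,0,0,0,255],[0.0064,0.0005,0.009,0,0,0,255]],
  ],
)

```text
time_s: 20.25
tool_pos: [0.586, 0.0882, 0.2205]
eef_rot: [-179.9, 0.1, 94.4]
contact_force: [5.8, 0.3, -11.3]
width: 0.0116
```

Request:
send_rows(
  increments=[
    [[0.0072,0.0005,0.007,0,0,0,255],[0.0075,0.0005,0.0075,0,0,0,255],[0.0079,0.0006,0.0075,0,0,0,255],[0.008,0.0006,0.0073,0,0,0,255]],
  ],
)

```text
time_s: 20.65
tool_pos: [0.6144, 0.0905, 0.2524]
eef_rot: [-179.4, 0.1, 94.4]
contact_force: [3.3, -0.2, -10.9]
width: 0.0113
```

Request:
send_rows(
  increments=[
    [[0.0084,0.0006,0.0062,0,0,0,255],[0.0088,0.0007,0.006,0,0,0,255],[0.0091,0.0007,0.0058,0,0,0,255],[0.0094,0.0007,0.0055,0,0,0,255]],
  ],
)

```text
time_s: 21.05
tool_pos: [0.6485, 0.0931, 0.2785]
eef_rot: [-179.0, 0.1, 94.4]
contact_force: [0.8, 1.1, -8.6]
width: 0.0112
```

```bash
python3 - <<'E'
from h import *
s=sensors.sense(); print(s['tool_pos'],s['eef_rot'],s['contact_force'],s['q'])
a=snap('side','s7.png')
snap('wrist','w7.png')
b=cv2.imread('pics/s7.png')[60:290,210:430];cv2.imwrite('pics/c7.png',cv2.resize(b,None,fx=2.5,fy=2.5,interpolation=cv2.INTER_CUBIC))
E
```

```text
[0.64851314 0.09306297 0.27850752] [-1.78962434e+02  1.01461673e-01  9.43821150e+01] [ 0.75160033  1.13605352 -8.63135131] [ 3.01505579 28.59432168 66.18190414 -0.12643798 86.25863597 -1.35675064]
```

View pics/c7.png

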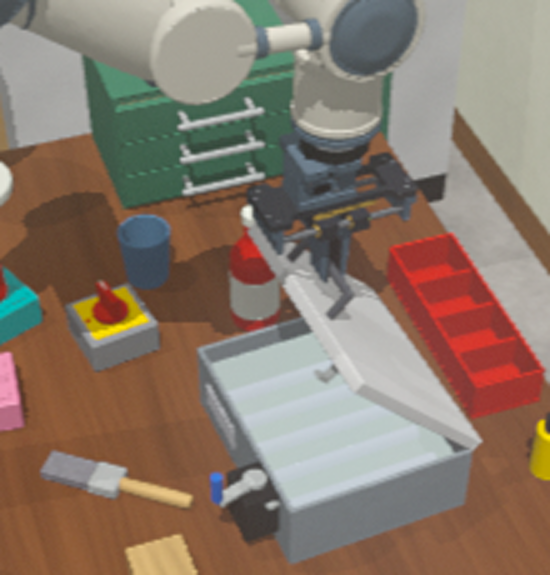

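View pics/w7.png

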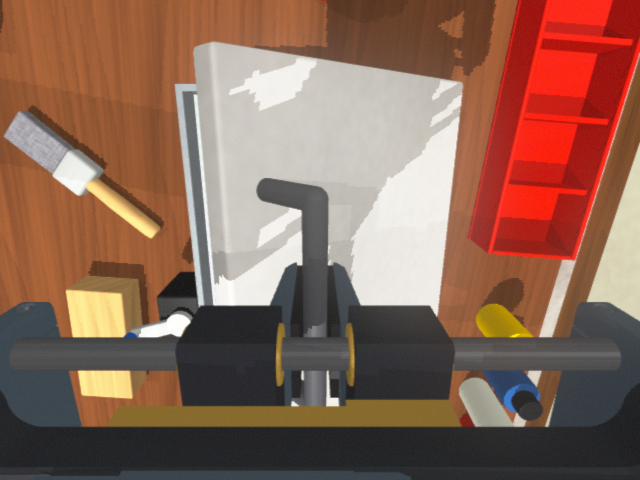

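Side view: the lid is about half up, the bar is in the fingers, and there is clearance around the body. I'll go on to about 56°.

Request:
send_rows(
  increments=[
    [[0.0097,0.0007,0.005,0,-0.3,0,255],[0.0099,0.0007,0.0045,0,-0.3,0,255],[0.0101,0.0008,0.004,0,-0.3,0,255],[0.0104,0.0008,0.0036,0,-0.2,0,255],[0,0,0,0,0,0,255],[0,0,0,0,0,0,255]],
  ],
)

```text
time_s: 21.75
tool_pos: [0.6871, 0.096, 0.2977]
eef_rot: [-179.9, 0.2, 94.4]
contact_force: [-2.9, -0.7, -0.9]
width: 0.0112
```

```bash
python3 - <<'E'
from h import *
s=sensors.sense(); print(s['tool_pos'],s['eef_rot'],s['contact_force'],s['q'])
a=snap('side','s8.png')
snap('wrist','w8.png')
b=cv2.imread('pics/s8.png')[120:290,260:430];cv2.imwrite('pics/c8.png',cv2.resize(b,None,fx=3.5,fy=3.5,interpolation=cv2.INTER_CUBIC))
E
```

```text
[0.68705229 0.09603926 0.29773822] [-179.89470774    0.20368849   94.39316466] [-2.86048786 -0.67662595 -0.88425222] [ 3.13409997 31.00739718 58.96582904 -0.20595309 90.12756479 -1.25915491]
```

View pics/c8.png

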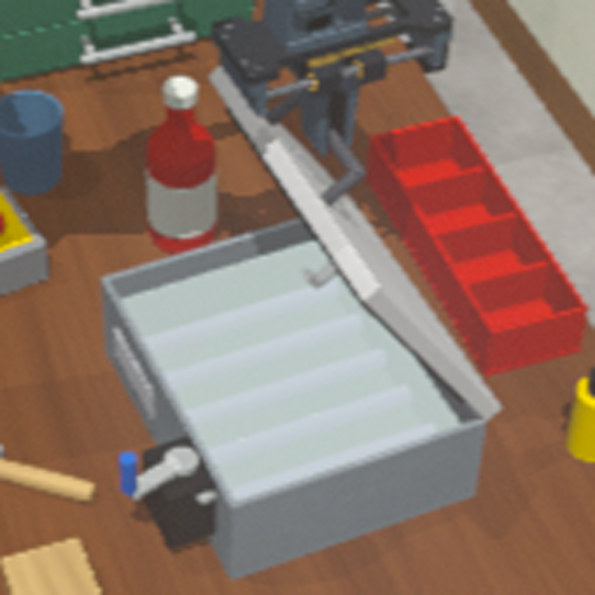

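View pics/w8.png

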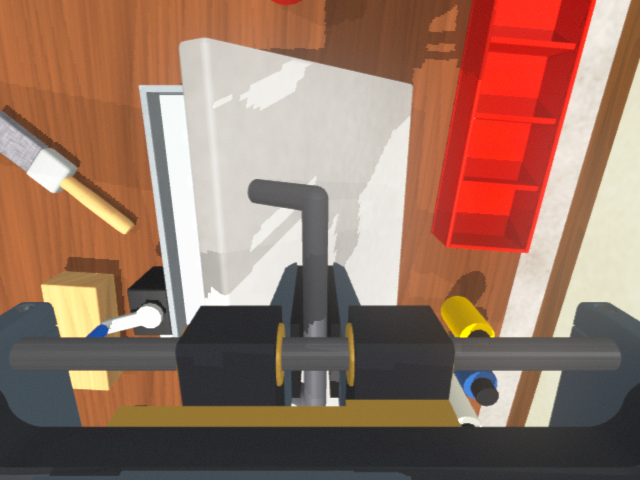

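```bash
python3 - <<'E'
from h import *
th=np.radians(4.3);Rz=np.array([[np.cos(th),-np.sin(th)],[np.sin(th),np.cos(th)]])
for o in ([.643,.0553],[.645,.060]):
 for t in (.8,.9,.95,1.0,1.05):
  r=[]
  for zz in (18,0):
   x=120-240*np.cos(t)+zz*np.sin(t); z=100+240*np.sin(t)+zz*np.cos(t)
   w=np.r_[np.array(o)+Rz@np.array([x,-150])/1000,z/1000]; r.append((proj('side',w)-[260,120])*3.5)
  print(o,t,np.round(r,0).tolist())
s=sensors.sense();print(s['contact_force'],s['width'])
E
```

```text
[0.643, 0.0553] 0.8 [[336.0, 326.0], [321.0, 342.0]]
[0.643, 0.0553] 0.9 [[360.0, 306.0], [343.0, 321.0]]
[0.643, 0.0553] 0.95 [[372.0, 296.0], [355.0, 311.0]]
[0.643, 0.0553] 1.0 [[385.0, 287.0], [366.0, 301.0]]
[0.643, 0.0553] 1.05 [[398.0, 278.0], [379.0, 292.0]]
[0.645, 0.06] 0.8 [[337.0, 321.0], [321.0, 338.0]]
[0.645, 0.06] 0.9 [[360.0, 301.0], [343.0, 316.0]]
[0.645, 0.06] 0.95 [[372.0, 291.0], [355.0, 306.0]]
[0.645, 0.06] 1.0 [[385.0, 282.0], [367.0, 296.0]]
[0.645, 0.06] 1.05 [[398.0, 273.0], [379.0, 287.0]]
[-1.95966572 -0.30429768 -1.25529044] 0.011333029209348132
```

The lid is at about 1.0 rad (57°) in the side view. I'll hold briefly, check it is steady, and hand in.

Request:
send_rows(
  increments=[
    [[0,0,0,0,0,0,255],[0,0,0,0,0,0,255],[0,0,0,0,0,0,255]],
  ],
)

```text
time_s: 22.15
tool_pos: [0.6861, 0.096, 0.2974]
eef_rot: [-179.9, 0.2, 94.4]
contact_force: [-1.9, 0.5, -1.8]
width: 0.0114
```

```bash
python3 - <<'E'
from h import *
snap('top','t9.png')
E
```

```text
(no output)
```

View pics/t9.png

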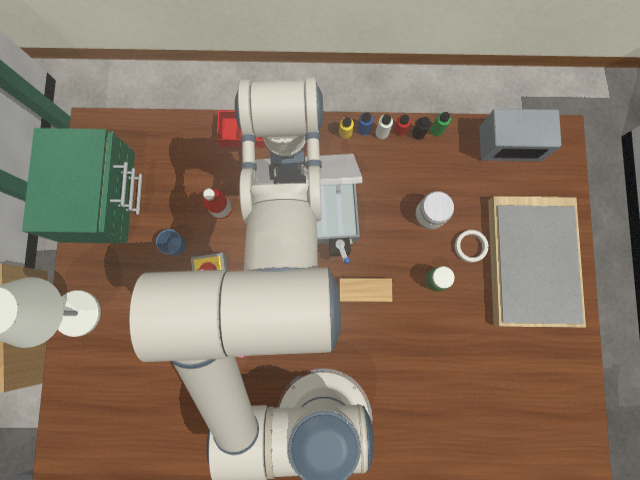

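The top view shows the lid raised, the lever towards the robot at (344,252), and the bottle, cup, can, tape and block where they were. Handing in.

```bash
python3 -c "
from station import hand_in; print(hand_in())"
```

```text
the job is handed in; nothing more can be done
None
```

The job is done and handed in at about 22 s, with the gripper still holding the lid up.

- **Isolator:** I turned the red handle of the yellow-topped isolator to its stop, where the torque rose to about 1 N·m. The mark measured 1.49 rad from on, pointing at the green dot.
- **Tug:** with the lever untouched, the lid stopped after about 10 mm with 32 N on the bar, so it was caught. I lowered and released it.
- **Lever:** I swung the release lever towards the robot. It measured about 1.30 rad, which is its stop.
- **Lid:** it then rose freely, with a pull of up to about 13 N while moving. The side view put it at about 1.0 rad (57°), and the arm pose gave 0.985 rad (56°). It stayed steady over the final hold.

The bottle, cup, can, tape and block stood where they had been in the final top view. The arm hid the jar in the first top view and covered the brush in the last. The jar matched its mid-job position, and the brush still lay flat and apparently unmoved in the last wrist and side views.

- **Position mismatch:** the wrist and top cameras disagreed by about 2 to 6 mm on positions. I used the wrist values for the grasps.
- **Bar slip:** the bar slipped by a few millimetres in the pads during the tug. It may also have slipped slightly during the lift.

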